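# Find the unstuck tile in the boot board and hold it down

### The arm

A 6-joint arm with a two-finger parallel gripper is mounted at the origin on the work surface. World frame = base frame: x ahead of the robot, y to its left, z up, the work surface at z = 0. Lengths are in m, angles in rad, forces in N, time in s.
With the tool pointing down it reaches from about 0.275 to 0.975 m from the base axis. Payload 8.4 kg.
Tool frame: the origin (TCP) lies on the front face of the gripper's body, between the roots of the fingers; the fingertips stand 88 mm ahead of it and the grasp point (between the pads) lies 69 mm ahead of it (arm.tip_extent is the distance from the TCP to the fingertips, in m); x points along the fingers, y is the direction in which the jaws open and shut, and the axes are right-handed (so a half turn about x gives the same grasp; the last joint's range is limited). The gripper opens to 92 mm and grips with 3 to 60 N. Pads are 20 mm wide; open, the fingers measure 128 mm over their backs; the gripper's body (75 mm by 189 mm) begins 69 mm behind the grasp point.
Start: joints at [-1.211, 0.353, 1.633, -0, 1.155, -0.002], TCP at [0.221, -0.585, 0.303] pointing down, gripper open.
Joint ranges: [-2.63, 2.63], [-0.92, 2.1], [0.06, 2.66], [-1.3, 4.44], [0, 2.69], [-3.02, 3.02]. Speed limits (rad/s): [2.22, 2.22, 2.79, 3.14, 3.14, 3.14].

### API

Orientations are given as a unit quaternion [x, y, z, w].
In Python, from workcell import arm gives the robot as it stands.
- The arm moves only by the tool servo_tool, never from a script. Its argument "deltas" is one flat list of numbers, 4 for each row, row after row: the shift along the world's x, y, z in cm, then the turn about the world's z in rad. In form: [dx, dy, dz, roll, dx, dy, dz, roll, ...]. A call has 1 to 12 rows; each row is the pose to reach, as a shift and turn from the pose commanded when the call began; what a row does not reach only later rows make up. A row lasts 1/8 s, in which the tool goes at most 62.5 mm and 10.7 degrees, less where a joint would pass 70% of its speed; a pose out of reach is approached as far as the arm can. A call with a gripper value outside its range is refused whole. "gripper" is the gripper command: -1 is shut, 1 is fully open, values between are in proportion, set as the call begins (left out, the last holds). The fingers move at their own pace and stop on an object; "grip_force" is the grip in N (left out, the last holds). Time passes only in rows, so rows that repeat a pose let the fingers close. It gives the time, the measured TCP pose, the force and the opening at its end, in the units of the state.
- arm.read_state(): the state, without advancing time (a new reading comes with each control period).
- arm.read_camera(name): name is "side" or "top"; returns a dict with "frame" (480x640x3 uint8, red, green, blue), "depth" (480x640 float32, m along the optical axis (not along the pixel's ray), 0 where there is no reading), "vfov" (degrees; the focal length in pixels is half the picture's height over the tangent of half this angle, whatever the lens; pixels are square), "cx", "cy" (the principal point, pixels), "k1" (the pictures are not rectified: a ray, as slopes to the right and down, at radius r is drawn at 1 + k1 r^2 times it, then the intrinsics apply), "R" (3x3) and "t" (3): a world point X has camera coordinates R X + t. Camera axes: x right, y down, z forward; pixel columns grow to the right and rows downward; lengths in m; the calibration is good to about 2 mm. A picture is of the moment at which its call begins.
- arm.job_done(): hands the job in, once; it reports no verdict.
The state is a dict: "t": time; "joints": joint angles; "dq": joint speeds; "tau": joint torques, N m; "eef_pos": TCP position; "tcp_rot": TCP orientation; "force": force on the tool from outside, world axes, zero at the start; "moment": the same for the moment, N m; "gripper_width": opening from 0.0 (shut) to 1.0 (fully open).
Only numpy, scipy, OpenCV 4.12 (cv2) and the standard library are available. Lean on these libraries where they do the work, as an engineer would, in place of code of your own. Each camera call takes 0.05 s, during which the arm holds its last target.

### The job

One of the four blue tiles in the boot board on the mudroom bench has come unstuck from its self-adhesive pad. Press the tiles near their edges with your fingertips until you find the one that rocks, then press that one in its middle until it lies level and fully down on its bed, and finish while still holding it down there so that the pad can grip. Do not press so hard that a tile could crack (60 N), do not pry any tile up, and leave the things lying on the bench where they are.

Things in the scene. Friction and masses are not known exactly. Their poses are not given: they have to be found in the camera images.
- tile_a: One of four identical square blue glazed tiles, 97 x 97 x 8 mm, each in a pocket of the boot board, in no order of letters. Origin: centre of the top face; x, y along its edges (y along the row), z up. The tops stand unevenly, 0 to 5.5 mm above the frame: a high one may well be stuck fast. Three tiles are stuck fast and do not give; one, in any pocket, is unstuck.
- tile_b: One of four identical square blue glazed tiles, 97 x 97 x 8 mm, each in a pocket of the boot board, in no order of letters. Origin: centre of the top face; x, y along its edges (y along the row), z up. Whichever tile is unstuck sits level 3.5 mm above its bed on a springy foam pad 40 mm wide under its middle.
- tile_c: One of four identical square blue glazed tiles, 97 x 97 x 8 mm, each in a pocket of the boot board, in no order of letters. Origin: centre of the top face; x, y along its edges (y along the row), z up. Whichever tile is unstuck, pressed 25 mm or more off its middle with 4 N or more, dips about 3 mm there, tilts 0.03 to 0.08 rad and springs back when let go.
- tile_d: One of four identical square blue glazed tiles, 97 x 97 x 8 mm, each in a pocket of the boot board, in no order of letters. Origin: centre of the top face; x, y along its edges (y along the row), z up. Whichever tile is unstuck, pressed in its middle, starts to sink at 3 N and is fully down (3.5 mm) by 9 N; hold with 12 to 20 N. Let go, it springs up.
- boot_board: White-painted pine frame fixed to the bench, 157 x 482 mm, top of the frame 16 mm above the bench slats, with four 103 mm pockets in a row, centres 112 mm apart, at y = -168, -56, 56 and 168 mm from the board's centre; 9 mm bars between pockets. Origin: centre of its underside, on the slats (which are 12 mm above the work surface); y along the row, z up.
- ice_scraper_mid (a point): Red plastic ice scraper lying flat on the slats, 215 mm long, blade 100 mm wide, 18 mm high. Point: middle of it, 8 mm above the slats; x points along it to the blade. Bystander.
- flashlight_mid (a point): Black aluminium flashlight lying on the slats, 136 mm long, 32 mm across. Point: its centre; x points along it to the lens. Bystander.
- shoe_horn_mid (a point): Stainless shoe horn lying on the slats, 180 mm long, 41 mm wide, 8 mm high. Point: middle of it, 3 mm above the slats; x points along it to the blade's end. Bystander.
- key_dish_mid (a point): Round green ceramic key dish, 108 mm across, 28 mm high, two keys in it. Point: its centre, 14 mm above the slats. Bystander.

How it is judged:
By the outcome, as a careful person would: the job done as asked, in the order asked, and still so for the second after the job is handed in, while the arm keeps its last pose, push and grip.
It also fails if it takes over 61 s, if anything falls off the work surface, if the arm or the gripper's body presses on something with over 40 N, if the wrist force passes 120 N, or if a joint passes its speed limit or range.

## Working session

There is one attempt and no reset: what is moved stays moved. The work goes in short steps, Python scripts to look and compute and a tool call to move; the robot and the scene stay as the last step left them, time stands still between calls to the robot, and variables do not carry over. Pictures are saved under pics/ and viewed, and the job is handed in when it is done.

Besides the shell and the picture viewer there is one more tool, called after ">>>" as name(argument=value, ...) on one line, values as JSON. servo_tool: Moves the arm, as the interface text tells. Its arguments: {"type":"object","properties":{"deltas":{"type":"array"},"gripper":{"type":"number"},"grip_force":{"type":"number"}},"required":["deltas"]}

```bash
mkdir -p pics; cat > h.py <<'E'
import numpy as np, cv2, pickle
def save(arm,name,tag):
    c=arm.read_camera(name); pickle.dump(c,open(f'{tag}.pkl','wb'))
    cv2.imwrite(f'pics/{tag}.png',c['frame'][:,:,::-1]); return c
def K(c):
    f=240/np.tan(np.radians(c['vfov'])/2); return np.array([[f,0,c['cx']],[0,f,c['cy']],[0,0,1.]])
def rays(c,uv):
    p=cv2.undistortPoints(np.array(uv,float).reshape(-1,1,2),K(c),np.array([c['k1'],0,0,0.])).reshape(-1,2)
    d=np.c_[p,np.ones(len(p))]; R=np.array(c['R']);t=np.array(c['t'])
    return -R.T@t, d@R   # origin, world dirs (z_cam=1)
def plane(c,uv,z):
    o,d=rays(c,uv); s=(z-o[2])/d[:,2]; return o+d*s[:,None]
def deep(c,uv):
    o,d=rays(c,uv); z=np.array([c['depth'][int(round(v)),int(round(u))] for u,v in uv]); return o+d*z[:,None]
E
python3 - <<'E'
from workcell import arm
from h import *
for n in('top','side'):
    c=save(arm,n,n+'0'); print(n,c['vfov'],c['cx'],c['cy'],c['k1'],-np.array(c['R']).T@c['t'],(c['depth']>0).mean())
s=arm.read_state(); print(s, arm.tip_extent)
E
```

```text
top 43.18242027312581 316.8370480363093 238.43053781724345 -0.21169773843584716 [0.37864431 0.01586002 1.08452377] 0.996181640625
side 44.434229353903014 318.13570336231606 234.3656040557447 0.008328839315542288 [0.21975433 0.57780064 0.72171145] 0.995947265625
{'t': 0.1, 'joints': array([-1.21139689e+00,  3.53553230e-01,  1.63408104e+00,  1.91207704e-07,
        1.15520529e+00, -2.39020111e-03]), 'dq': array([-3.93622433e-04, -9.67474355e-04, -1.99418008e-03,  2.67331859e-04,
       -2.19059104e-03,  6.95695234e-05]), 'tau': array([-5.96015088e-04, -5.94911277e+01, -3.34934235e+01,  6.98680733e-02,
        1.84247049e-02, -1.20487931e-05]), 'eef_pos': array([ 0.22110009, -0.58420952,  0.30204563]), 'tcp_rot': array([-0.69549064, -0.12764929,  0.69564708, -0.12678158]), 'force': array([ 0.52829844,  0.1157764 , -0.54309265]), 'moment': array([ 0.00741093, -0.0765727 ,  0.02597429]), 'gripper_width': 0.998178363486783} 0.0881
```

View pics/top0.png

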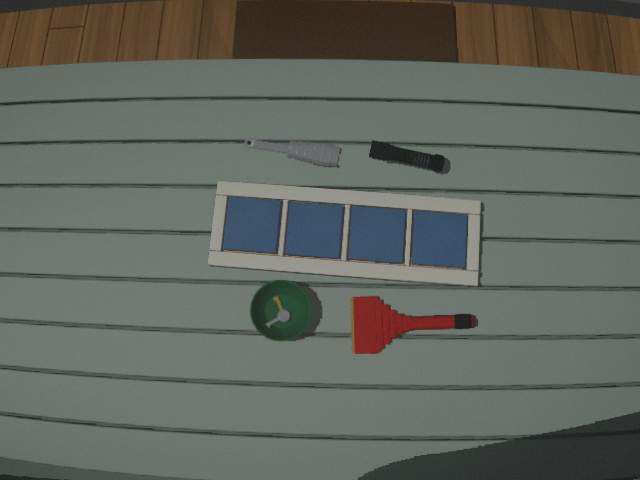

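View pics/side0.png

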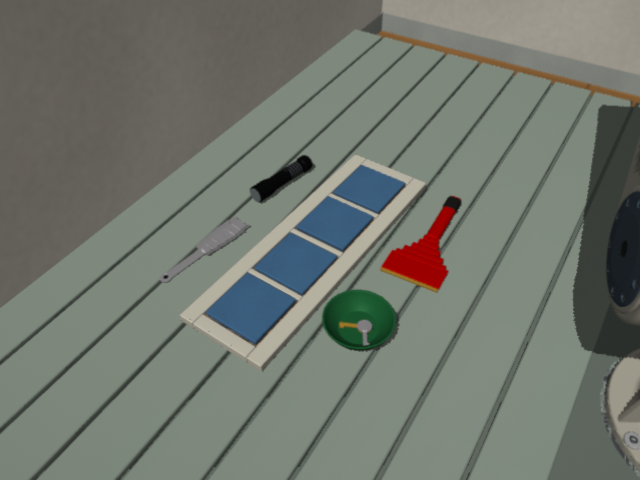

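The top view shows four blue tiles in a row from (250,225) to (440,240), with the dish at (282,310), scraper at (400,323), horn at (295,150) and flashlight at (410,157). The side view shows the same things, with the arm at the right edge. Next I'll measure the tiles in both views.

```bash
python3 - <<'E'
from h import *
T=pickle.load(open('top0.pkl','rb'));S=pickle.load(open('side0.pkl','rb'))
def tiles(c):
    hsv=cv2.cvtColor(c['frame'],cv2.COLOR_RGB2HSV)
    m=cv2.inRange(hsv,(100,90,50),(125,255,255))
    n,l,st,ce=cv2.connectedComponentsWithStats(m)
    out=[]
    for i in range(1,n):
        if st[i,4]>800:
            cn=max(cv2.findContours((l==i).astype(np.uint8),cv2.RETR_EXTERNAL,cv2.CHAIN_APPROX_NONE)[0],key=cv2.contourArea)
            out.append((ce[i],cn.reshape(-1,2),l==i))
    return out
res={}
for nm,c in(('T',T),('S',S)):
    r=[]
    for ce,cn,m in tiles(c):
        # rectify contour on plane, minAreaRect
        P=plane(c,cn,0.03); (x,y),(w,h),a=cv2.minAreaRect((P[:,:2]*1000).astype(np.float32))
        v,u=np.nonzero(cv2.erode(m.astype(np.uint8),np.ones((7,7)))); D=deep(c,np.c_[u,v])
        r.append((y,x,w,h,a,np.median(D,0)*1000,ce))
    r.sort(key=lambda q:-q[0]); res[nm]=r
    for q in r: print(nm,'x %.1f y %.1f w %.1f h %.1f a %.1f'%(q[1],q[0],q[2],q[3],q[4]),q[5].round(1),q[6].round(1))
# triangulate centres
for a,b in zip(res['T'],res['S']):
    # centre pixel: project rect centre back => ray through plane point
    oa=-T['R'].T@T['t'];ob=-S['R'].T@S['t']
    pa=np.array([a[1],a[0],30])/1000;pb=np.array([b[1],b[0],30])/1000
    da,db=pa-oa,pb-ob
    s=np.linalg.lstsq(np.c_[da,-db],ob-oa,rcond=None)[0]
    A,B=oa+s[0]*da,ob+s[1]*db
    print('tri',((A+B)*500).round(1),'gap',np.linalg.norm(A-B)*1000)
X=np.array([[q[1],q[0]] for q in res['T']]);print(np.diff(X,axis=0),X.mean(0))
# frame top and slat height from depth
for c,uv in((T,[(345,180+10),(215,250),(474,240),(345,270),(560,300),(150,300)]),): print((deep(c,uv)*1000).round(1))
E
```

```text
T x 609.3 y 165.5 w 95.2 h 95.6 a 87.1 [607.7 164.5  32.6] [251.8 224.7]
T x 602.1 y 53.9 w 95.2 h 95.6 a 86.7 [601.4  53.5  30.5] [313.9 229.7]
T x 596.5 y -58.0 w 96.2 h 95.7 a 86.7 [595.3 -58.3  33.1] [376.8 234.2]
T x 590.0 y -169.9 w 95.5 h 95.8 a 86.8 [ 588.7 -168.9   32.2] [439.1 239.1]
S x 607.8 y 166.1 w 98.2 h 98.0 a 86.7 [604.4 170.   33.3] [250.7 307.4]
S x 600.7 y 55.8 w 98.0 h 97.8 a 86.6 [598.7  58.5  31. ] [295.5 262.9]
S x 594.9 y -57.5 w 98.8 h 97.4 a 86.4 [591.  -52.1  33.4] [334.6 222.9]
S x 588.0 y -168.5 w 98.5 h 97.4 a 86.7 [ 585.  -163.8   32.5] [369.1 188.5]
tri [609.1 165.4  28.6] gap 1.035387676841129
tri [602.4  53.9  27.4] gap 0.5517577299689403
tri [596.1 -58.3  28.9] gap 1.2361340310263633
tri [ 589.8 -170.4   28. ] gap 1.381108555326731
[[  -7.17962646 -111.60616302]
 [  -5.628479   -111.90546417]
 [  -6.47253418 -111.8368988 ]] [599.483078    -2.13311958]
[[ 6.762e+02 -4.000e-01  2.940e+01]
 [ 5.611e+02  2.293e+02  3.010e+01]
 [ 5.892e+02 -2.328e+02  2.980e+01]
 [ 5.304e+02 -2.800e+00  3.140e+01]
 [ 4.845e+02 -3.955e+02  1.550e+01]
 [ 4.692e+02  3.480e+02  1.310e+01]]
```

```bash
python3 - <<'E'
from scipy.spatial.transform import Rotation as R
from workcell import arm
import numpy as np
s=arm.read_state();M=R.from_quat(s['tcp_rot']).as_matrix();print(M.round(3))
yaw=np.arctan2(6.4,111.8)
print('yaw',-yaw)
ty=M[:,1];a=np.arctan2(ty[1],ty[0]);tgt=np.arctan2(111.8,6.4)
for k in(0,np.pi,-np.pi): print(tgt-a+k)
P=np.array([[608.8,165.7],[602.4,54],[596,-58],[589.6,-170]])
ux=np.array([np.cos(yaw),-np.sin(yaw)])
print(P+33*ux,P-33*ux); print((P-33*ux)/10-s['eef_pos'][:2]*100)
E
```

```text
[[-0.     0.354 -0.935]
 [ 0.001 -0.935 -0.354]
 [-1.    -0.001 -0.   ]]
yaw -0.057182672466536605
2.7226204148715603
5.864213068461353
-0.41897223871823286
[[ 641.74606204  163.81400003]
 [ 635.34606204   52.11400003]
 [ 628.94606204  -59.88599997]
 [ 622.54606204 -171.88599997]] [[ 575.85393796  167.58599997]
 [ 569.45393796   55.88599997]
 [ 563.05393796  -56.11400003]
 [ 556.65393796 -168.11400003]]
[[35.47538494 75.17955208]
 [34.83538494 64.00955208]
 [34.19538494 52.80955208]
 [33.55538494 41.60955208]]
```

>>> servo_tool(deltas=[5,6,-1,-0.06,9,11,-2,-0.16,13,16,-4,-0.26,17,21,-5,-0.36,21,26,-6,-0.42,25,31,-8,-0.42,29,36,-10,-0.42,33.5,41.6,-12,-0.42,33.5,41.6,-14,-0.42,33.5,41.6,-15,-0.42,33.5,41.6,-15,-0.42,33.5,41.6,-15,-0.42], gripper=-1, grip_force=20)

```text
t: 1.6
eef_pos: [0.5559, -0.1696, 0.1534]
tcp_rot: [0.707, -0.021, -0.707, -0.021]
force: [0.3, 1.5, 0.5]
gripper_width: 0.003
```

```bash
python3 - <<'E'
from workcell import arm
from h import *
c=save(arm,'side','side1'); 
cv2.imwrite('pics/side1c.png',cv2.resize(c['frame'][100:300,250:480,::-1],None,fx=3,fy=3))
s=arm.read_state();print(s['eef_pos'],s['force'],s['t'])
from scipy.spatial.transform import Rotation as R
print(R.from_quat(s['tcp_rot']).as_matrix().round(3))
E
```

```text
[ 0.55607218 -0.16967404  0.15360016] [-0.59795264  0.74618574  0.39676458] 1.65
[[ 0.001 -0.06  -0.998]
 [-0.    -0.998  0.06 ]
 [-1.     0.    -0.001]]
```

View pics/side1c.png

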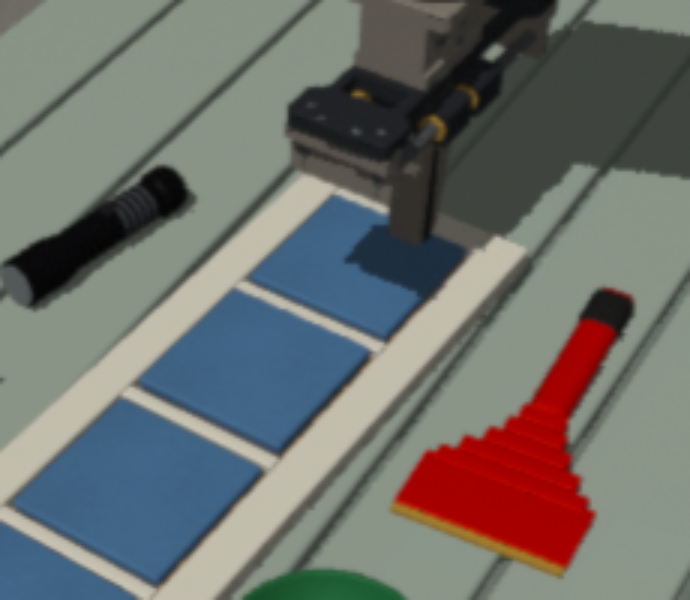

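The crop shows the shut fingertips at (412,240), above the near edge of the rightmost tile. I'll descend in small steps.

>>> servo_tool(deltas=[0.05,0.1,-1.5,0,0.05,0.1,-2.7,0,0.05,0.1,-3.0,0,0.05,0.1,-3.0,0])

```text
t: 2.15
eef_pos: [0.5565, -0.1675, 0.1222]
tcp_rot: [-0.706, 0.021, 0.707, 0.021]
force: [0.1, -0.3, -0.3]
gripper_width: 0.006
```

>>> servo_tool(deltas=[0,0,-0.1,0,0,0,-0.2,0,0,0,-0.2,0])

```text
t: 2.52
eef_pos: [0.5568, -0.1675, 0.1208]
tcp_rot: [0.707, -0.021, -0.707, -0.021]
force: [0.4, -0.3, 0.2]
gripper_width: 0.002
```

>>> servo_tool(deltas=[0,0,-0.1,0,0,0,-0.1,0])

```text
t: 2.78
eef_pos: [0.5568, -0.1676, 0.1199]
tcp_rot: [0.707, -0.021, -0.707, -0.021]
force: [-0.1, 0.4, 2.6]
gripper_width: 0.006
```

>>> servo_tool(deltas=[0,0,-0.1,0,0,0,-0.1,0])

```text
t: 3.02
eef_pos: [0.5569, -0.1676, 0.1198]
tcp_rot: [0.707, -0.021, -0.707, -0.021]
force: [-4.2, 1.3, 14.6]
gripper_width: 0.007
```

>>> servo_tool(deltas=[0,0,-0.1,0,0,0,-0.1,0])

```text
t: 3.28
eef_pos: [0.5569, -0.1676, 0.1198]
tcp_rot: [0.707, -0.021, -0.707, -0.021]
force: [-7.9, 2.1, 24.4]
gripper_width: 0.004
```

Tile 4 (y≈-170) is stuck fast: no descent up to 24 N. Now the next tile.

>>> servo_tool(deltas=[0,0,1,0,0,0,2.5,0,0.2,5.2,2.5,0,0.65,11.2,2.5,0,0.65,11.2,1.5,0,0.65,11.2,0.6,0,0.65,11.2,0.6,0])

```text
t: 4.15
eef_pos: [0.5626, -0.0566, 0.1228]
tcp_rot: [-0.706, 0.021, 0.707, 0.021]
force: [0.5, -0.7, 0.2]
gripper_width: 0.005
```

>>> servo_tool(deltas=[0,0,-0.1,0,0,0,-0.1,0])

```text
t: 4.4
eef_pos: [0.5633, -0.0563, 0.1228]
tcp_rot: [0.707, -0.021, -0.707, -0.021]
force: [0.1, -0.7, 0.3]
gripper_width: 0.002
```

>>> servo_tool(deltas=[0,0,-0.1,0,0,0,-0.1,0])

```text
t: 4.65
eef_pos: [0.5632, -0.0557, 0.1217]
tcp_rot: [0.707, -0.021, -0.707, -0.021]
force: [0.1, -0.1, -0.3]
gripper_width: 0.006
```

>>> servo_tool(deltas=[0,0,-0.1,0,0,0,-0.1,0])

```text
t: 4.9
eef_pos: [0.5633, -0.0555, 0.1209]
tcp_rot: [0.707, -0.021, -0.707, -0.02]
force: [-1.1, -0.9, 2.7]
gripper_width: 0.006
```

>>> servo_tool(deltas=[0,0,-0.1,0,0,0,-0.1,0])

```text
t: 5.15
eef_pos: [0.5634, -0.0555, 0.1208]
tcp_rot: [0.707, -0.021, -0.707, -0.02]
force: [-4.1, -0.0, 14.4]
gripper_width: 0.002
```

>>> servo_tool(deltas=[0,0,-0.1,0,0,0,-0.1,0])

```text
t: 5.4
eef_pos: [0.5634, -0.0555, 0.1208]
tcp_rot: [0.707, -0.021, -0.707, -0.02]
force: [-7.5, 0.1, 27.0]
gripper_width: 0.005
```

Tile 3 (y≈-58) is stuck fast too (27 N, no descent). Next, tile 2.

>>> servo_tool(deltas=[0,0,1,0,0,0,2.5,0,0.2,5.2,2.5,0,0.65,11.2,2.5,0,0.65,11.2,1.5,0,0.65,11.2,0.4,0,0.65,11.2,0.4,0])

```text
t: 6.28
eef_pos: [0.5689, 0.0553, 0.1216]
tcp_rot: [-0.706, 0.021, 0.708, 0.021]
force: [0.3, -0.4, -0.1]
gripper_width: 0.002
```

>>> servo_tool(deltas=[0,0,-0.1,0,0,0,-0.1,0])

```text
t: 6.52
eef_pos: [0.5698, 0.0557, 0.1218]
tcp_rot: [0.707, -0.021, -0.707, -0.021]
force: [0.8, 0.3, 0.4]
gripper_width: 0.008
```

>>> servo_tool(deltas=[0,0,-0.1,0,0,0,-0.1,0])

```text
t: 6.78
eef_pos: [0.5698, 0.0563, 0.1208]
tcp_rot: [0.707, -0.021, -0.707, -0.021]
force: [0.3, -0.4, 0.1]
gripper_width: 0.01
```

>>> servo_tool(deltas=[0,0,-0.1,0,0,0,-0.1,0])

```text
t: 7.02
eef_pos: [0.5697, 0.0565, 0.1196]
tcp_rot: [-0.707, 0.021, 0.707, 0.021]
force: [-0.6, 0.4, 0.4]
gripper_width: 0.006
```

>>> servo_tool(deltas=[0,0,-0.1,0,0,0,-0.1,0])

```text
t: 7.28
eef_pos: [0.5696, 0.0565, 0.1186]
tcp_rot: [-0.707, 0.021, 0.707, 0.021]
force: [-0.6, 0.1, 0.0]
gripper_width: 0.004
```

>>> servo_tool(deltas=[0,0,-0.1,0,0,0,-0.1,0])

```text
t: 7.52
eef_pos: [0.5698, 0.0565, 0.1184]
tcp_rot: [0.707, -0.021, -0.707, -0.021]
force: [-3.7, -0.4, 9.5]
gripper_width: 0.005
```

>>> servo_tool(deltas=[0,0,-0.1,0,0,0,-0.1,0])

```text
t: 7.78
eef_pos: [0.5698, 0.0565, 0.1183]
tcp_rot: [0.707, -0.021, -0.707, -0.021]
force: [-6.0, -0.0, 20.7]
gripper_width: 0.006
```

Tile 2 (y≈54) is stuck fast as well. Tile 1 should be the loose one, so I'll press its edge to confirm.

>>> servo_tool(deltas=[0,0,1,0,0,0,2.5,0,0.2,5.2,2.5,0,0.65,11.2,2.5,0,0.65,11.2,1.5,0,0.65,11.2,0.7,0,0.65,11.2,0.7,0,0.65,11.2,0.7,0])

```text
t: 8.78
eef_pos: [0.5763, 0.1673, 0.1237]
tcp_rot: [-0.707, 0.021, 0.707, 0.021]
force: [0.3, 0.7, -0.3]
gripper_width: 0.004
```

>>> servo_tool(deltas=[0,0,-0.1,0,0,0,-0.1,0])

```text
t: 9.02
eef_pos: [0.5763, 0.1681, 0.1228]
tcp_rot: [0.707, -0.021, -0.707, -0.021]
force: [0.1, 0.2, 0.3]
gripper_width: 0.001
```

>>> servo_tool(deltas=[0,0,-0.1,0,0,0,-0.1,0])

```text
t: 9.28
eef_pos: [0.5762, 0.1684, 0.1217]
tcp_rot: [-0.707, 0.021, 0.707, 0.021]
force: [-0.6, -0.1, -0.7]
gripper_width: 0.009
```

>>> servo_tool(deltas=[0,0,-0.1,0,0,0,-0.1,0])

```text
t: 9.52
eef_pos: [0.5762, 0.1685, 0.1206]
tcp_rot: [-0.707, 0.021, 0.707, 0.021]
force: [-0.1, 0.2, 1.0]
gripper_width: 0.002
```

>>> servo_tool(deltas=[0,0,-0.1,0,0,0,-0.1,0])

```text
t: 9.78
eef_pos: [0.5763, 0.1685, 0.1198]
tcp_rot: [0.707, -0.021, -0.707, -0.021]
force: [-1.0, 0.2, 2.2]
gripper_width: 0.006
```

>>> servo_tool(deltas=[0,0,-0.1,0,0,0,-0.1,0])

```text
t: 10.02
eef_pos: [0.5763, 0.1685, 0.1188]
tcp_rot: [0.707, -0.021, -0.707, -0.021]
force: [-1.1, -0.0, 3.5]
gripper_width: 0.002
```

>>> servo_tool(deltas=[0,0,-0.1,0,0,0,-0.1,0])

```text
t: 10.28
eef_pos: [0.5764, 0.1685, 0.118]
tcp_rot: [0.707, -0.021, -0.707, -0.021]
force: [-0.7, -0.0, 7.0]
gripper_width: 0.005
```

>>> servo_tool(deltas=[0,0,-0.1,0,0,0,-0.1,0])

```text
t: 10.52
eef_pos: [0.5764, 0.1685, 0.1174]
tcp_rot: [0.707, -0.021, -0.707, -0.021]
force: [-3.3, 0.0, 11.4]
gripper_width: 0.001
```

```bash
python3 - <<'E'
from workcell import arm
from h import *
c=save(arm,'side','side2'); 
cv2.imwrite('pics/side2c.png',cv2.resize(c['frame'][220:380,160:360,::-1],None,fx=3.5,fy=3.5))
s=arm.read_state();print(s['eef_pos'],s['force'],s['t'])
E
```

```text
[0.57636242 0.16855782 0.11739786] [-3.13112961  0.08736419 10.22029109] 10.575
```

View pics/side2c.png

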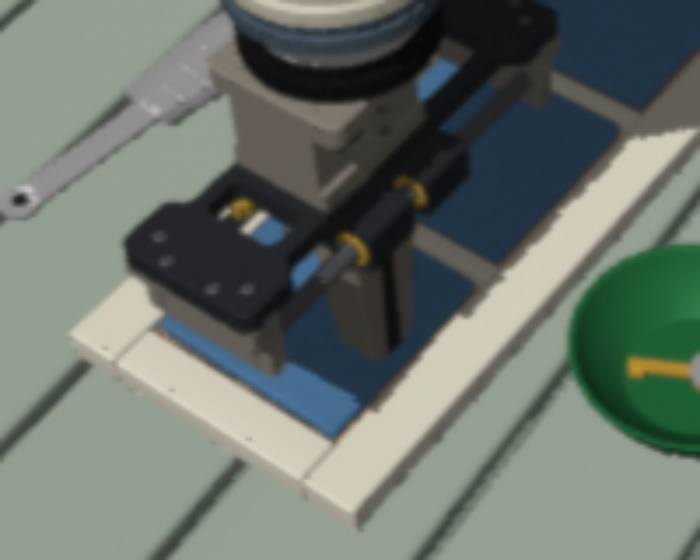

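Tile 1 (y≈166) rocks. Its edge dipped about 3.2 mm, from 0.1206 to 0.1174, under 4–11 N, and the side view shows the tips at (380,350) pressing its near edge. I'll lift, let it spring back, then press the middle.

>>> servo_tool(deltas=[0,0,0.5,0,0,0,1.5,0,0,0,2,0,1.6,-0.1,2,0,3.25,-0.3,2,0,3.25,-0.3,1.2,0,3.25,-0.3,0.7,0,3.25,-0.3,0.7,0,3.25,-0.3,0.7,0])

```text
t: 11.7
eef_pos: [0.6084, 0.1655, 0.1235]
tcp_rot: [-0.707, 0.021, 0.707, 0.02]
force: [-0.9, -0.3, -0.8]
gripper_width: 0.004
```

>>> servo_tool(deltas=[0,0,-0.1,0,0,0,-0.2,0,0,0,-0.2,0])

```text
t: 12.08
eef_pos: [0.6087, 0.1655, 0.1217]
tcp_rot: [0.707, -0.021, -0.707, -0.021]
force: [-0.2, -0.2, -0.3]
gripper_width: 0.005
```

>>> servo_tool(deltas=[0,0,-0.1,0,0,0,-0.1,0])

```text
t: 12.32
eef_pos: [0.6088, 0.1655, 0.1208]
tcp_rot: [0.707, -0.021, -0.707, -0.021]
force: [-0.7, 1.5, 0.5]
gripper_width: 0.007
```

>>> servo_tool(deltas=[0,0,-0.1,0,0,0,-0.1,0])

```text
t: 12.58
eef_pos: [0.6088, 0.1655, 0.1199]
tcp_rot: [0.707, -0.021, -0.707, -0.021]
force: [-0.4, 0.8, 3.7]
gripper_width: 0.009
```

>>> servo_tool(deltas=[0,0,-0.1,0,0,0,-0.1,0])

```text
t: 12.82
eef_pos: [0.6088, 0.1655, 0.1188]
tcp_rot: [0.707, -0.021, -0.707, -0.021]
force: [-1.4, -0.6, 4.8]
gripper_width: 0.005
```

>>> servo_tool(deltas=[0,0,-0.1,0,0,0,-0.1,0])

```text
t: 13.08
eef_pos: [0.6088, 0.1654, 0.1179]
tcp_rot: [0.707, -0.021, -0.707, -0.021]
force: [-0.7, -0.7, 6.1]
gripper_width: 0.004
```

>>> servo_tool(deltas=[0,0,-0.1,0,0,0,-0.1,0])

```text
t: 13.32
eef_pos: [0.6089, 0.1655, 0.1171]
tcp_rot: [0.707, -0.021, -0.707, -0.021]
force: [-2.4, -0.4, 8.3]
gripper_width: 0.007
```

>>> servo_tool(deltas=[0,0,-0.05,0,0,0,-0.05,0,0,0,-0.05,0])

```text
t: 13.7
eef_pos: [0.6089, 0.1655, 0.1169]
tcp_rot: [0.707, -0.021, -0.707, -0.021]
force: [-3.7, -0.9, 10.8]
gripper_width: 0.003
```

>>> servo_tool(deltas=[0,0,-0.05,0,0,0,-0.05,0,0,0,-0.05,0,0,0,-0.05,0])

```text
t: 14.2
eef_pos: [0.6089, 0.1655, 0.1168]
tcp_rot: [0.707, -0.021, -0.707, -0.021]
force: [-4.5, -1.6, 14.3]
gripper_width: 0.002
```

```bash
python3 - <<'E'
from workcell import arm
from h import *
c=save(arm,'side','side3'); d=save(arm,'top','top3')
cv2.imwrite('pics/end.png',np.vstack([cv2.resize(c['frame'][220:380,160:440,::-1],(700,400)),]))
s=arm.read_state();print(s['eef_pos'],s['force'],s['moment'],s['t'])
# bystanders + tile plane
for nm,a,b in(('side',pickle.load(open('side0.pkl','rb')),c),('top',pickle.load(open('top0.pkl','rb')),d)):
    for k,lo,hi in(('red',(0,150,60),(8,255,255)),('green',(60,120,30),(85,255,255)),('black',(0,0,0),(180,255,45))):
        o=[]
        for q in(a,b):
            m=cv2.inRange(cv2.cvtColor(q['frame'],cv2.COLOR_RGB2HSV),lo,hi)
            M=cv2.moments(m,True); o+=[int(M['m00']),round(M['m10']/max(M['m00'],1),1),round(M['m01']/max(M['m00'],1),1)]
        print(nm,k,o)
hsv=cv2.cvtColor(c['frame'],cv2.COLOR_RGB2HSV); m=cv2.inRange(hsv,(100,90,20),(125,255,255))
v,u=np.nonzero(m); D=deep(c,np.c_[u,v])
for q,nm in((D,'now'),):
    q=q[(abs(q[:,0]-.609)<.045)&(abs(q[:,1]-.170)<.045)&(q[:,2]<.045)]
    A=np.c_[q[:,0]-.609,q[:,1]-.17,np.ones(len(q))];co=np.linalg.lstsq(A,q[:,2],rcond=None)[0];print(nm,len(q),co.round(4))
E
```

```text
[0.60886669 0.16549754 0.11677506] [-4.53031723 -1.48553446 14.28351579] [-1.47018670e-01  7.84595647e-01 -5.10421834e-04] 14.3
side red [2504, 422.9, 254.3, 2504, 422.8, 254.4]
side green [2981, 358.7, 318.1, 2977, 358.6, 318.1]
side black [4116, 536.6, 236.4, 5161, 262.9, 227.8]
top red [2807, 387.1, 323.8, 2751, 385.5, 323.8]
top green [34, 294.1, 310.7, 37, 299.1, 307.2]
top black [3347, 439.7, 238.6, 2058, 336.3, 239.2]
now 2026 [-0.0013 -0.0042  0.0294]
```

View pics/end.png

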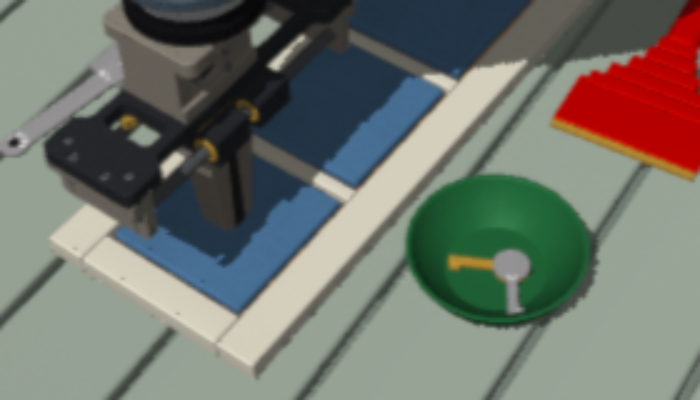

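View pics/top3.png

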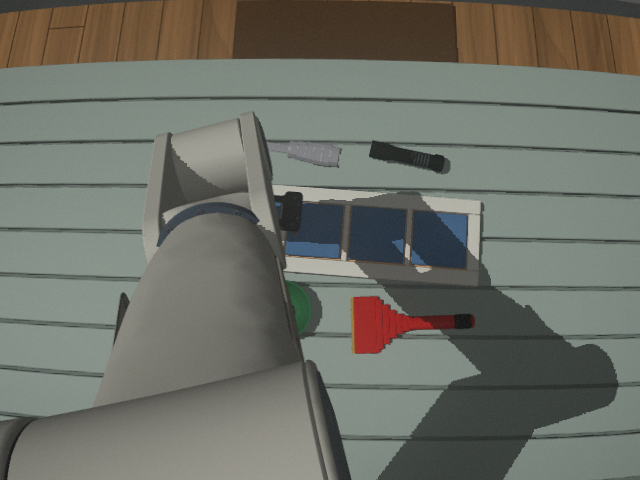

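The final views show the tips on tile 1's middle, at (225,225) in the side crop. The tile is level to within about 4 mrad and about 3.9 mm lower by depth. The scraper and dish are where they were, and the flashlight and horn look unmoved. I'll bring the push to the middle of the 12–20 N band and hold.

>>> servo_tool(deltas=[0,0,-0.02,0,0,0,-0.02,0,0,0,-0.02,0,0,0,-0.02,0,0,0,-0.02,0,0,0,-0.02,0,0,0,-0.02,0,0,0,-0.02,0])

```text
t: 15.3
eef_pos: [0.6089, 0.1655, 0.1167]
tcp_rot: [0.707, -0.021, -0.707, -0.021]
force: [-4.2, -1.7, 15.3]
gripper_width: 0.009
```

```bash
python3 - <<'E'
from workcell import arm
s=arm.read_state();print(s['eef_pos'],s['force'],s['t']); print(arm.job_done())
E
```

```text
[0.6088769  0.16546408 0.11672887] [-4.21272357 -1.69612583 15.3267203 ] 15.3
the job is handed in; nothing more can be done
None
```

I found the loose tile at the +y end of the board, centre about (0.609, 0.166), and handed the job in at 15.3 s while still pressing down on its middle.

- **Finding it:** I pressed all four tiles near an edge with the fingers shut. The other three did not give at 21–27 N. The loose one's edge dipped about 3.2 mm, with the push reaching 11 N.
- **Pressing it down:** In the middle it started to sink at about 3–4 N and stopped about 3.9 mm lower. The last reading was 15.3 N downward with the height steady. There was also about 4.5 N sideways on the tool.
- **Last checks:** The depth picture showed the tile level to within about 0.004 rad.
- **Bench items:** In the side view the scraper and dish had not moved (within 0.1 pixel). The flashlight looked unmoved by eye. The horn was partly hidden by the arm, and what could be seen of it had not moved.
- **Disagreements:** Both the tip height and the depth picture put the drop at about 3.9 mm, against the stated 3.5 mm, which I put down to measurement error. In the top view the arm hid part of the dish and that tile, so the red, green and black counts there were not usable as a check.

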